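# Close up the screwdriver case: bit panel down, lid shut

## Robot

A 7-joint arm with a two-finger parallel gripper is mounted at the origin on the work surface. World frame = base frame: x ahead of the robot, y to its left, z up, the work surface at z = 0. Lengths are in m, angles in rad, forces in N, time in s.
With the tool pointing down it reaches from about 0.35 to 0.9 m from the base axis. Payload 8.1 kg.
Tool frame: the origin (TCP) lies midway between the tips of the shut fingers; the grasp point (between the pads) lies 19 mm behind it; z points along the fingers, y is the line along which they close (so a half turn about z gives the same grasp; the last joint's range is limited). The gripper opens to 92 mm and grips with 3 to 60 N. Pads are 19 mm wide; open, the fingers measure 130 mm over their backs; the gripper's body (75 mm by 190 mm) begins 47 mm behind the grasp point.
Start: joints at [-1.45, 0.434, 0.025, 1.573, -0.012, 1.134, -0.075], TCP at [0.139, 0.609, 0.227] pointing down, gripper open.
Joint ranges: [-2.62, 2.62], [-0.44, 2.09], [-1.27, 1.32], [0.08, 2.57], [-1.32, 4.46], [0.12, 2], [-2.74, 2.74]. Speed limits (rad/s): [2.22, 2.22, 3.01, 3.01, 3.14, 3.14, 3.14].

## Interface

Orientations are given as a rotation vector (axis times angle).
In Python, from cell import arm gives the robot as it stands.
- The arm moves only by the tool move_arm, never from a script. Its argument "motion" is a list of rows, each an object of numbers: "tx", "ty", "tz": the shift along the tool's x, y, z normalised to -1 to 1, where 1 is 1000 mm; "twist": the turn about the tool's z normalised to -1 to 1, where 1 is pi/2 rad. In form: [{"tx": .., "ty": .., "tz": .., "twist": ..}, ...]. A call has 1 to 12 rows; each row shifts and turns the commanded pose from where the row before left it, along the tool's axes as they then stand; what a row does not reach is not made up. A row lasts 1/10 s, in which the tool goes at most 50 mm and 8.59 degrees, less where a joint would pass 70% of its speed; a pose out of reach is approached as far as the arm can. A call with a number of a shift or a turn outside -1 to 1 is refused whole. A call with a gripper value outside its range is refused whole. "gripper" is the gripper's target within -1 to 1 (shut at 1, half-way at 0, fully open at -1), set as the call begins (left out, the last holds). The fingers move at their own pace and stop on an object; "squeeze" is the grip in N (left out, the last holds). Time passes only in rows, so rows that do not move let the fingers close. It gives the time, the measured TCP pose, the force, the opening and the grip force at its end, in the units of the state.
- arm.observe(): the state, without advancing time (a new reading comes with each control period).
- arm.get_image(name): name is "side" or "top"; returns the picture (400x640x3 uint8, red, green, blue); there is no depth.
- arm.calibration(name): a dict with "K" (3x3 intrinsics, pixels), "k1" (the pictures are not rectified: a ray, as slopes to the right and down, at radius r is drawn at 1 + k1 r^2 times it, then the intrinsics apply), "T" (4x4, takes a point from camera to world coordinates). Camera axes: x right, y down, z forward; pixel columns grow to the right and rows downward; lengths in m; the calibration is good to about 2 mm. A picture is of the moment at which its call begins. calibration takes no time and is no camera call.
- arm.sign_off(): hands the job in; it is judged then, once.
Trained networks look in the newest picture that a camera, given by its name, has taken for a name from the list of things; names that differ only in an ending like _2 or _b are one class to them, and where a whole thing is asked for, a point or a joint stands for the part that bears it (a point fixed in the world has none). Each returns a list of dicts, best first, with "conf" (0 to 1); they miss things now and then, are a little off and sometimes report something else, mostly with a low value. They report only what shows in the picture. A call takes as long as a camera call.
- arm.look_for(camera, query): "point" ([column, row] as shares, 0 to 1, of the picture: columns of its width, rows of its height, amid what is visible of it).
- arm.regions_of(camera, query): "region" (400x640 bool, what is visible of it) and "point" ([column, row] as shares, 0 to 1, of the picture: columns of its width, rows of its height, amid what is visible of it).
- arm.place_of(camera, query): "point" ([column, row] as shares, 0 to 1, of the picture: columns of its width, rows of its height: a listed point, or the origin of a listed thing).
The state is a dict: "clock": time; "joints": joint angles; "dq": joint speeds; "joint_efforts": joint torques, N m; "position": TCP position; "ee_rot": TCP orientation; "force": force on the tool from outside, world axes, zero at the start; "ft_torque": the same for the moment, N m; "width": opening from 0.0 (shut) to 1.0 (fully open); "gripper_force": force on a finger pad.
Only numpy, scipy, OpenCV 4.12 (cv2) and the standard library are available. Lean on these libraries where they do the work, as an engineer would, in place of code of your own. Each camera call takes 0.05 s, during which the arm holds its last target. There are 200 camera calls.

## Task

Close up the electric-screwdriver case, only pushing with the fingertips or the outside of the fingers - grip and lift nothing. First fold the upright bit panel down flat into the case, and only then swing the case lid over it until it is fully shut, without slamming it. Leave the screwdriver lying in the case, keep the case standing about where it is, and do not disturb the other things on the bench.

Things in the scene. Friction and masses are not known exactly. Their poses are not given: they have to be found in the camera images.
- case: Tub of the dark grey plastic tool case, 300 x 200 x 58 mm (x, y, z), walls 5 mm, loose on the bench, 3.7 kg in all. Origin: centre of its underside. x runs along its length; -y is its front (two latches and a carrying handle sticking out 28 mm, below the rim; it looks to the robot's right), +y its back, where the lid is hinged. Turned up to 26 degrees either way
- panel (a joint): Bit panel angle, rad: 0 = flat in the case, just below the rim; 1.57 = upright; stop at 1.75, leaning out over the front. A grey plate 270 mm long (case x), 90 mm from hinge to free edge, 6 mm thick. Hinge axis along case x at case y = -90, z = 43 mm. From upright it folds towards case +y. Stiff hinge: stays where it is left; 1 to 3 N at the free edge moves it
- panel_edge (a point): Middle of the panel's free edge, half-way through the plate, 90 mm from the hinge axis; the last 8 mm are a finger tab 46 mm wide. The plate's front face (-y when upright, up when flat) carries a dozen steel bits in clips, up to 7 mm proud of it from 10 to 58 mm from the hinge; nearer the free edge it is bare. Folded flat, the plate's upper face lies 46 mm above the bench
- lid (a joint): Case lid angle, rad: 0 = fully shut on the tub's rim; 1.57 = upright; stop at 1.95, leaning out to the back. A dark grey shell 300 x 200 mm, 27 mm deep. Hinge axis along case x at case y = +100, z = 58 mm. It shuts by swinging up and over towards case -y; shut, its outer face is 86 mm above the bench. Stiff hinge: stays where it is left; 1 to 5 N at the free edge moves it
- lid_edge (a point): Middle of the lid's free edge, on its outer face: 200 mm from the hinge axis along the lid and 27 mm out from it on the outer side (the side away from the tub's inside). With the lid shut it lies over the tub's front rim, at case (0, -100, 86) mm
- driver: Maroon and black in-line electric screwdriver, 245 mm long, 39 mm thick, lying loose in the case's rear bay along case x, lower than the rim. Origin: centre of its underside. Stays in the case
- spool: Bystander: copper wire spool with white flanges, 60 mm across, 60 mm high, standing on the bench in front of the case. Origin: centre of its underside
- switch_a: Bystander: small switch assembly (aluminium foot 52 x 40 mm, white knob, 50 mm high) on the bench in front of the case. Origin: centre of its underside
- switch_b: Bystander: a second switch assembly like it, on the bench behind the case. Origin: centre of its underside
- tin: Bystander: round aluminium dish, 76 mm across, 26 mm high, on the bench behind the case. Origin: centre of its underside
- flux: Bystander: white flux bottle, 38 mm across, 85 mm high, on the bench to the robot's right. Origin: centre of its underside
- slot_driver: Bystander: black-handled hand screwdriver, 180 mm long, 26 mm thick, lying on the bench to the robot's left. Origin: below its middle

How it is judged:
On the way, in this order (a step that is already met when the one before it is completed fails the run):
1. the bit panel lies folded flat in the case while the lid still stands open (value of joint panel below 0.06 rad and value of joint lid above 1.2 rad), for 0.2 s.
2. the lid is fully shut over the folded panel (value of joint lid below 0.04 rad and value of joint panel below 0.06 rad), for 0.2 s.
At the end, for the whole second after the job is handed in: The bit panel is folded flat (within 0.06 rad), the lid is fully shut (within 0.04 rad, about 8 mm at its edge) and at rest, the screwdriver lies in its bay, and the case stands on the bench within 40 mm of where it stood (all of step 2 and velocity of joint lid between -0.05 and 0.05 rad/s and z of driver in the frame of case below 0.02 m and height (world z) of case below 0.005 m and distance of case from where it was at the start of the episode below 0.04 m); the robot touches nothing.
It fails at once if the case is lifted, tipped or shoved away (more than 40 mm) (height (world z) of case above 0.012 m or angle between case's own z axis and vertical above 0.09 rad or distance of case from where it was at the start of the episode above 0.04 m).
It fails at once if the lid is slammed (shutting faster than 2.5 rad/s) (velocity of joint lid below -2.5 rad/s).
It fails at once if the panel or the lid is gripped: its edge is taken between the fingers ((x of the grasp point in the frame of panel_edge between -0.14 and 0.14 m and y of the grasp point in the frame of panel_edge between -0.05 and 0.002 m and z of the grasp point in the frame of panel_edge between -0.003 and 0.003 m) or (x of the grasp point in the frame of lid_edge between -0.15 and 0.15 m and y of the grasp point in the frame of lid_edge between 0 and 0.05 m and z of the grasp point in the frame of lid_edge between -0.027 and 0 m)).
It fails at once if the lid is swung over while the panel still stands up (value of joint lid below 1.1 rad and value of joint panel above 0.3 rad).
It fails at once if the screwdriver is lifted out of its bay, or another thing on the bench is picked up, knocked over or pushed away (moved more than 30 mm) (distance of any of switch_a, switch_b, spool, tin, flux, slot_driver from where it was at the start of the episode above 0.03 m or z of driver in the frame of case above 0.026 m or angle between any of spool, flux, switch_a, switch_b's own z axis and vertical above 0.6 rad).
It also fails if it takes over 64 s, if anything falls off the work surface, if the arm or the gripper's body presses on something with over 40 N, if the wrist force passes 120 N, or if a joint passes its speed limit or range.

## Working session

There is one attempt and no reset: what is moved stays moved. The work goes in short steps, Python scripts to look and compute and a tool call to move; the robot and the scene stay as the last step left them, time stands still between calls to the robot, and variables do not carry over. Pictures are saved under pics/ and viewed, at most 10 in all, crops included, and the job is handed in when it is done.

Besides the shell and the picture viewer there is one more tool, called after "Request:" as a command line: name --argument value ..., lists and objects as JSON in quotes. move_arm: Moves the arm, as the interface text tells. Scaled input: -1 to 1 covers 1000 mm each way for a shift and pi/2 rad each way for a turn. Its arguments: {"type":"object","properties":{"motion":{"type":"array","items":{"type":"object","properties":{"tx":{"type":"number"},"ty":{"type":"number"},"tz":{"type":"number"},"twist":{"type":"number"}}}},"gripper":{"type":"number"},"squeeze":{"type":"number"}},"required":["motion"]}

```bash
mkdir -p pics
cat > h.py <<'E'
import numpy as np, cv2
from cell import arm
from scipy.spatial.transform import Rotation as R
def ray(cam,pt,share=True):
    c=arm.calibration(cam);K=np.array(c["K"]);T=np.array(c["T"])
    p=np.array(pt,float)*([640,400] if share else [1,1])
    d=np.array([(p[0]-K[0,2])/K[0,0],(p[1]-K[1,2])/K[1,1]]);u=d.copy()
    for _ in range(20): u=d/(1+c["k1"]*(u@u))
    return T[:3,3],T[:3,:3]@np.array([u[0],u[1],1])
def atz(cam,pt,z,share=True):
    o,d=ray(cam,pt,share);return o+d*(z-o[2])/d[2]
def tri(a,b):
    (o1,d1),(o2,d2)=a,b
    s=np.linalg.lstsq(np.c_[d1,-d2],o2-o1,rcond=None)[0]
    p,q=o1+d1*s[0],o2+d2*s[1];return (p+q)/2,np.linalg.norm(p-q)
def proj(cam,X):
    c=arm.calibration(cam);K=np.array(c["K"]);T=np.array(c["T"])
    x=T[:3,:3].T@(np.array(X)-T[:3,3]);u=x[:2]/x[2];u=u*(1+c["k1"]*(u@u))
    return K[:2,:2]@u+K[:2,2]
def snap(cam,n): cv2.imwrite(f"pics/{n}.png",cv2.cvtColor(arm.get_image(cam),cv2.COLOR_RGB2BGR))
E
python3 - <<'E'
from h import *
np.set_printoptions(precision=3,suppress=True)
s=arm.observe();print(s["clock"],s["position"],s["ee_rot"],R.from_rotvec(s["ee_rot"]).as_matrix())
for c in("top","side"):
    snap(c,c+"0");print(c,np.array(arm.calibration(c)["T"])[:3])
    for q in("case","panel_edge","lid_edge","driver","spool","switch_a","tin","flux","slot_driver"):
        for r in arm.place_of(c,q)[:2]: print(c,q,round(r["conf"],2),np.array(r["point"])*[640,400],atz(c,r["point"],0))
E
```

```text
0.0 [0.139 0.609 0.226] [ 0.351  3.122 -0.002] [[-0.975  0.222 -0.   ]
 [ 0.222  0.975 -0.002]
 [-0.    -0.002 -1.   ]]
top [[-0.025 -0.985  0.171  0.38 ]
 [-0.999  0.029  0.017 -0.041]
 [-0.022 -0.17  -0.985  1.168]]
top case 0.76 [361.984 209.8  ] [ 0.526 -0.169  0.   ]
top panel_edge 0.75 [390.912 212.4  ] [ 0.515 -0.262  0.   ]
top panel_edge 0.44 [161.792 256.32 ] [0.395 0.475 0.   ]
top lid_edge 0.97 [290.496 178.48 ] [0.636 0.06  0.   ]
top driver 0.84 [350.208 204.32 ] [ 0.545 -0.132  0.   ]
top spool 0.92 [404.416 262.4  ] [ 0.356 -0.294  0.   ]
top spool 0.33 [288.32 175.4 ] [0.647 0.067 0.   ]
top switch_a 0.52 [279.616 222.   ] [0.494 0.097 0.   ]
top switch_a 0.49 [420.928 197.8  ] [ 0.56  -0.361  0.   ]
top tin 0.94 [284.224 172.6  ] [0.657 0.081 0.   ]
top flux 0.48 [470.72 247.4 ] [ 0.397 -0.505  0.   ]
top slot_driver 0.74 [159.808 256.12 ] [0.395 0.481 0.   ]
side [[-0.452  0.64  -0.621  1.315]
 [ 0.892  0.321 -0.318  0.369]
 [-0.004 -0.698 -0.716  1.006]]
side case 0.67 [291.968 212.48 ] [ 0.535 -0.157  0.   ]
side case 0.3 [375.872 227.88 ] [0.478 0.097 0.   ]
side panel_edge 0.77 [272.512 167.12 ] [ 0.383 -0.322  0.   ]
side panel_edge 0.27 [228.224 194.52 ] [ 0.559 -0.379  0.   ]
side lid_edge 0.72 [339.328 184.   ] [ 0.356 -0.083  0.   ]
side spool 0.75 [283.008 167.92 ] [ 0.371 -0.288  0.   ]
side switch_a 0.71 [378.304 229.32 ] [0.48  0.105 0.   ]
side switch_a 0.66 [228.8 193.6] [ 0.555 -0.379  0.   ]
side tin 0.73 [339.776 268.   ] [0.656 0.064 0.   ]
side flux 0.46 [220.928 154.08 ] [ 0.405 -0.521  0.   ]
side slot_driver 0.91 [513.92 253.68] [0.392 0.482 0.   ]
```

View pics/top0.png

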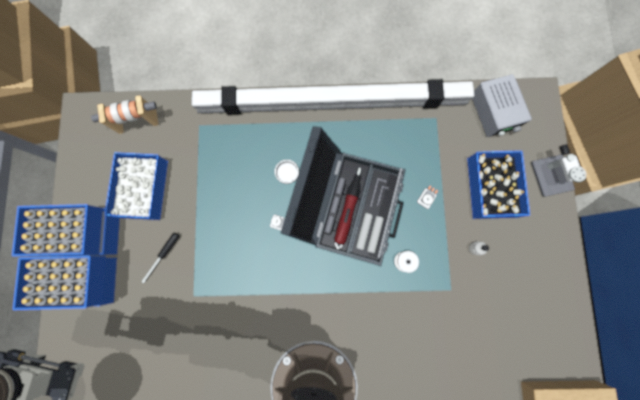

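View pics/side0.png

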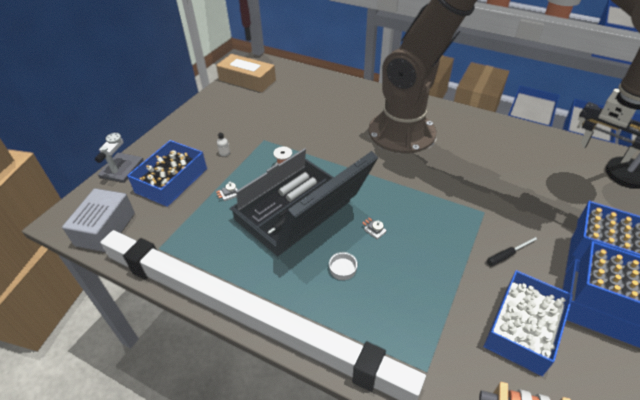

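The top view shows the case with its lid leaning back to the image left (free edge about (300,185)) and the panel standing at the right, about (395,210). The spool is at (406,262). The side view agrees. Next I'll fit a model to the region masks.

```bash
cat > fit.py <<'E'
from h import *
from scipy.optimize import minimize
def box(x,y,z): return np.array([[a,b,c] for a in x for b in y for c in z],float)/1000
def parts(q):
    x,y,w,l,p=q;B=R.from_euler('z',w)
    tr=lambda P:B.apply(P)+[x,y,0]
    hl=np.array([0,.1,.058]);hp=np.array([0,-.09,.043])
    lid=R.from_euler('x',-l).apply(box((-150,150),(-200,0),(1,28)))+hl
    pan=R.from_euler('x',p).apply(box((-135,135),(0,90),(-3,3)))+hp
    return dict(case=tr(box((-150,150),(-100,100),(0,58))),lid=tr(lid),panel=tr(pan))
def hull(cam,P):
    m=np.zeros((800,1280),np.uint8)
    pts=np.array([proj(cam,X)*2 for X in P]);cv2.fillConvexPoly(m,cv2.convexHull(np.round(pts*16).astype(np.int32)),1,shift=4);return m.astype(bool)
def fit(masks,q0):
    M={k:cv2.resize(v.astype(np.uint8),(1280,800),interpolation=0).astype(bool) for k,v in masks.items()}
    def cost(q):
        P=parts(q);c=0
        for (cam,n),m in M.items():
            h=hull(cam,P[n])
            if n=="case" : # occluded tub: union check
                h=h|hull(cam,P["lid"])|hull(cam,P["panel"]);m=m|M[(cam,"lid")]|M[(cam,"panel")]
            c+=1-(h&m).sum()/(h|m).sum()
        return c
    best=None
    for l0 in (q0[3],q0[3]-.2,q0[3]+.2):
        s=np.array(q0,float);s[3]=l0
        r=minimize(cost,s,method="Nelder-Mead",options=dict(initial_simplex=s+np.vstack([np.zeros(5),np.diag([.015,.015,.08,.1,.1])]),maxiter=350))
        if best is None or r.fun<best.fun: best=r
    return best
def overlay(cam,q,n):
    im=cv2.cvtColor(arm.get_image(cam),cv2.COLOR_RGB2BGR);P=parts(q);s=4
    c=proj(cam,[q[0],q[1],.08]).astype(int);x0,y0=c[0]-100,c[1]-75
    im=cv2.resize(im[y0:y0+150,x0:x0+200],None,fx=s,fy=s,interpolation=cv2.INTER_CUBIC)
    for k,col in (("case",(0,255,0)),("lid",(0,255,255)),("panel",(255,0,255))):
        u=[tuple(((proj(cam,X)-[x0,y0])*s).astype(int)) for X in P[k]]
        u=[(int(a),int(b)) for a,b in u]
        for i in range(8):
            for b in (1,2,4):
                if not i&b: cv2.line(im,u[i],u[i|b],col,1)
    cv2.imwrite(f"pics/{n}.png",im)
E
python3 - <<'E'
from fit import *
np.set_printoptions(precision=3,suppress=True)
g=lambda c,q:arm.place_of(c,q)[0]["point"]
arm.get_image("top");a=g("top","lid_edge");b=g("top","panel_edge");arm.get_image("side")
print("lid",tri(ray("top",a),ray("side",g("side","lid_edge"))),"pan",tri(ray("top",b),ray("side",g("side","panel_edge"))))
M={}
for c in("top","side"):
    for n in("case","lid","panel"):
        r=arm.regions_of(c,n)
        if r: M[(c,n)]=r[0]["region"];print(c,n,r[0]["conf"],r[0]["region"].sum())
np.save("m.npy",M,allow_pickle=True)
r=fit(M,[.53,-.163,-.26,1.85,1.6]);print(r.x,r.fun)
np.save("q.npy",r.x)
overlay("top",r.x,"ov_top");overlay("side",r.x,"ov_side")
im=np.hstack([cv2.imread("pics/ov_top.png"),cv2.imread("pics/ov_side.png")]);
E
```

```text
lid (array([ 0.483, -0.094,  0.123]), np.float64(0.13121577549555802)) pan (array([ 0.508, -0.235,  0.134]), np.float64(0.0008362973897724613))
top case 0.63 9863
top lid 0.95 3981
top panel 0.86 367
side case 0.87 7733
side lid 0.85 3199
side panel 0.96 1415Traceback (most recent call last):
  File "<stdin>", line 12, in <module>
  File "fit.py", line 27, in fit
    r=minimize(cost,s,method="Nelder-Mead",options=dict(initial_simplex=s+np.vstack([np.zeros(5),np.diag([.015,.015,.08,.1,.1])]),maxiter=350))
    res = _minimize_neldermead(fun, x0, args, callback, bounds=bounds,
                               **options)
    fxe = func(xe)
    fx = function(np.copy(x), *(wrapper_args + args))
  File "fit.py", line 19, in cost
    h=hull(cam,P[n])
  File "fit.py", line 13, in hull
    pts=np.array([proj(cam,X)*2 for X in P]);cv2.fillConvexPoly(m,cv2.convexHull(np.round(pts*16).astype(np.int32)),1,shift=4);return m.astype(bool)
                  ~~~~^^^^^^^
  File "h.py", line 17, in proj
    c=arm.calibration(cam);K=np.array(c["K"]);T=np.array(c["T"])
ValueError: time passes only in moves, steps and waits
```

```bash
sed -i 's/arm.calibration(cam)/cal(cam)/; s/^def ray/import functools\ncal=functools.cache(arm.calibration)\ndef ray/' h.py
python3 - <<'E'
from fit import *
np.set_printoptions(precision=3,suppress=True)
M=np.load("m.npy",allow_pickle=True).item()
r=fit(M,[.53,-.163,-.26,1.85,1.6]);print(r.x,r.fun)
np.save("q.npy",r.x)
print({k:v.mean(0) for k,v in parts(r.x).items()})
overlay("top",r.x,"ov_top");overlay("side",r.x,"ov_side")
E
```

```text
[ 0.526 -0.16  -0.309  1.922  1.489] 0.6873294053041761
{'case': array([ 0.526, -0.16 ,  0.029]), 'lid': array([ 0.571, -0.019,  0.147]), 'panel': array([ 0.5  , -0.242,  0.088])}
```

View pics/ov_top.png

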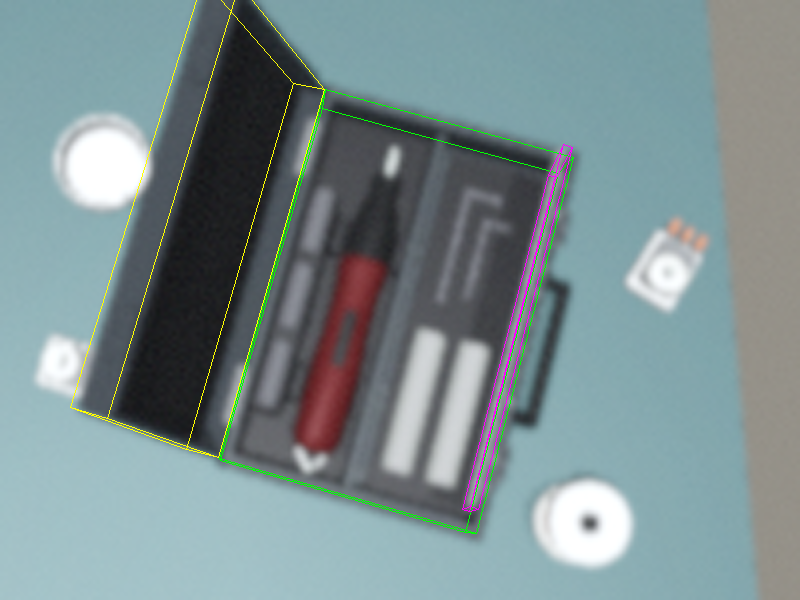

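View pics/ov_side.png

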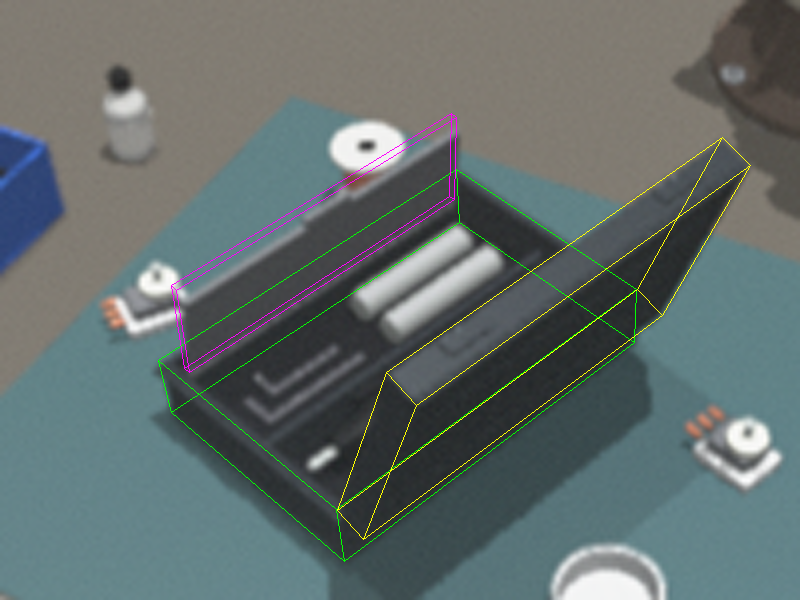

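The model lies on the case in both views: origin (0.526, -0.160), yaw -0.31, lid 1.92, panel about 1.5. The handle is at top crop (545,350) and the spool at (590,523). I'll move over high, with the fingers shut.

Request:
move_arm --motion '[{"tx":-0.0256,"ty":-0.0146,"tz":-0.012},{"tx":-0.0256,"ty":-0.0146,"tz":-0.012},{"tx":-0.0256,"ty":-0.0146,"tz":-0.012},{"tx":-0.0256,"ty":-0.0146,"tz":-0.012},{"tx":-0.0256,"ty":-0.0146,"tz":-0.012},{"tx":-0.0256,"ty":-0.0146,"tz":-0.012},{"tx":-0.0256,"ty":-0.0146,"tz":-0.012},{"tx":-0.0256,"ty":-0.0146,"tz":-0.012},{"tx":-0.0256,"ty":-0.0146,"tz":-0.012},{"tx":-0.0256,"ty":-0.0146,"tz":-0.012},{"tx":-0.0256,"ty":-0.0146,"tz":-0.012},{"tx":-0.0256,"ty":-0.0146,"tz":-0.012}]' --gripper 1

```text
invalid input
```

Request:
move_arm --motion '[{"tx":-0.0165,"ty":-0.0445},{"tx":-0.0165,"ty":-0.0445},{"tx":-0.0165,"ty":-0.0445},{"tx":-0.0165,"ty":-0.0445},{"tx":-0.0165,"ty":-0.0445},{"tx":-0.0165,"ty":-0.0445},{"tx":-0.0165,"ty":-0.0445},{"tx":-0.0165,"ty":-0.0445},{"tx":-0.0165,"ty":-0.0445},{"tx":-0.0165,"ty":-0.0445},{"tx":-0.0165,"ty":-0.0445},{"tx":-0.0165,"ty":-0.0445}]'

```text
invalid input
```

Request:
move_arm --motion '[{"twist":0.088},{"twist":0.088},{"twist":0.088},{"twist":0.088},{"twist":0.088},{"twist":0.088},{"twist":0.088},{"twist":0.088},{"twist":0.088},{"twist":0.088},{"twist":0.088},{"twist":0.088}]'

```text
invalid input
```

Request:
move_arm --motion '[{"tx":-0.0256,"ty":-0.0146,"tz":-0.012,"twist":0}]' --gripper 1

```text
clock: 1.8
position: [0.1564, 0.5905, 0.2371]
ee_rot: [-0.341, -3.12, 0.003]
force: [0.3, -0.3, -0.7]
width: 0.956
gripper_force: 0.0
```

All four keys are needed in each row.

Request:
move_arm --motion '[{"tx":-0.0256,"ty":-0.0146,"tz":-0.012,"twist":0},{"tx":-0.0256,"ty":-0.0146,"tz":-0.012,"twist":0},{"tx":-0.0256,"ty":-0.0146,"tz":-0.012,"twist":0},{"tx":-0.0256,"ty":-0.0146,"tz":-0.012,"twist":0},{"tx":-0.0256,"ty":-0.0146,"tz":-0.012,"twist":0},{"tx":-0.0256,"ty":-0.0146,"tz":-0.012,"twist":0},{"tx":-0.0256,"ty":-0.0146,"tz":-0.012,"twist":0},{"tx":-0.0256,"ty":-0.0146,"tz":-0.012,"twist":0},{"tx":-0.0256,"ty":-0.0146,"tz":-0.012,"twist":0},{"tx":-0.0256,"ty":-0.0146,"tz":-0.012,"twist":0},{"tx":-0.0256,"ty":-0.0146,"tz":-0.012,"twist":0}]' --gripper 1

```text
clock: 2.9
position: [0.4001, 0.3694, 0.3714]
ee_rot: [0.351, 3.122, 0.001]
force: [0.6, 0.3, -0.8]
width: 0.02
gripper_force: 0.0
```

Request:
move_arm --motion '[{"tx":-0.0165,"ty":-0.0445,"tz":0,"twist":0},{"tx":-0.0165,"ty":-0.0445,"tz":0,"twist":0},{"tx":-0.0165,"ty":-0.0445,"tz":0,"twist":0},{"tx":-0.0165,"ty":-0.0445,"tz":0,"twist":0},{"tx":-0.0165,"ty":-0.0445,"tz":0,"twist":0},{"tx":-0.0165,"ty":-0.0445,"tz":0,"twist":0},{"tx":-0.0165,"ty":-0.0445,"tz":0,"twist":0},{"tx":-0.0165,"ty":-0.0445,"tz":0,"twist":0},{"tx":-0.0165,"ty":-0.0445,"tz":0,"twist":0},{"tx":-0.0165,"ty":-0.0445,"tz":0,"twist":0},{"tx":-0.0165,"ty":-0.0445,"tz":0,"twist":0},{"tx":-0.0165,"ty":-0.0445,"tz":0,"twist":0}]'

```text
clock: 4.1
position: [0.4738, -0.1961, 0.3711]
ee_rot: [0.35, 3.121, 0.001]
force: [1.4, 0.9, -0.1]
width: 0.004
gripper_force: 0.0
```

Request:
move_arm --motion '[{"tx":0,"ty":0,"tz":0,"twist":0.088},{"tx":0,"ty":0,"tz":0,"twist":0.088},{"tx":0,"ty":0,"tz":0,"twist":0.088},{"tx":0,"ty":0,"tz":0,"twist":0.088},{"tx":0,"ty":0,"tz":0,"twist":0.088},{"tx":0,"ty":0,"tz":0,"twist":0.088},{"tx":0,"ty":0,"tz":0,"twist":0.088},{"tx":0,"ty":0,"tz":0,"twist":0.088},{"tx":0,"ty":0,"tz":0,"twist":0.088},{"tx":0,"ty":0,"tz":0,"twist":0.088},{"tx":0,"ty":0,"tz":0,"twist":0.088},{"tx":0,"ty":0,"tz":0,"twist":0.088}]'

```text
clock: 5.3
position: [0.4738, -0.1942, 0.3708]
ee_rot: [-2.545, -1.842, -0.001]
force: [0.2, 0.9, 0.3]
width: 0.008
gripper_force: 0.0
```

Request:
move_arm --motion '[{"tx":-0.041,"ty":0.02,"tz":0,"twist":0},{"tx":-0.041,"ty":0.02,"tz":0.01,"twist":0},{"tx":0,"ty":0,"tz":0.04,"twist":0},{"tx":0,"ty":0,"tz":0.04,"twist":0},{"tx":0,"ty":0,"tz":0.04,"twist":0},{"tx":0,"ty":0,"tz":0.04,"twist":0},{"tx":0,"ty":0,"tz":0.04,"twist":0},{"tx":0,"ty":0,"tz":0.03,"twist":0},{"tx":0,"ty":0,"tz":0.02,"twist":0},{"tx":0,"ty":0,"tz":0,"twist":0}]'

```text
clock: 6.3
position: [0.4854, -0.2834, 0.1084]
ee_rot: [-2.536, -1.847, 0.004]
force: [-0.0, -0.0, 0.5]
width: 0.004
gripper_force: 0.0
```

Run:
```python
from fit import *
np.set_printoptions(precision=4,suppress=True)
q=np.load("q.npy");s=arm.observe()
overlay("side",q,"pre")
print(s["clock"],s["position"],"case frame",R.from_euler('z',-q[2]).apply(np.array(s["position"])-[q[0],q[1],0]),s["force"],s["joints"])
```

```text
6.3 [ 0.4854 -0.2834  0.1084] case frame [-0.0013 -0.1302  0.1084] [-0.0089 -0.0248  0.5241] [-0.1074  0.564   0.788   1.9049 -0.5089  0.8889  0.625 ]
```

View pics/pre.png

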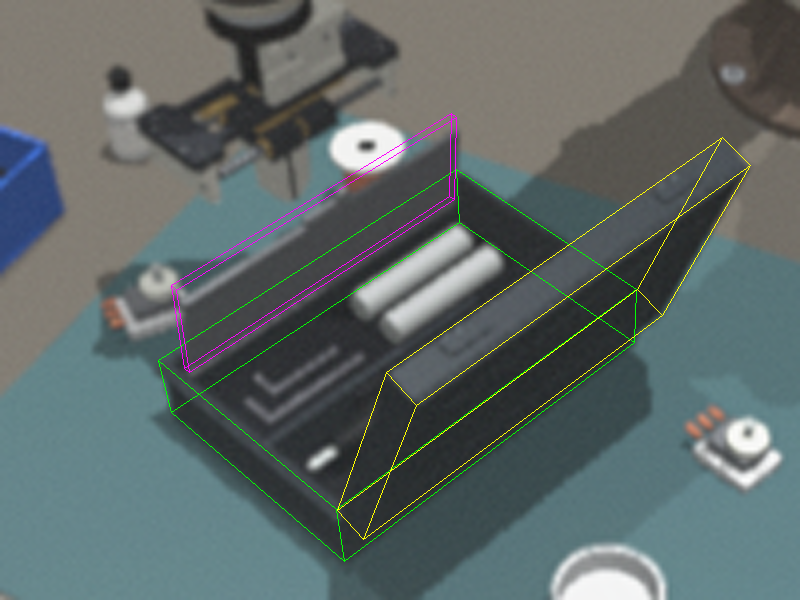

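The side view shows the shut fingers at about (290,180), just in front of the middle of the panel. Now I'll fold it along its arc.

Request:
move_arm --motion '[{"tx":0.015,"ty":0,"tz":-0.006,"twist":0},{"tx":0.018,"ty":0,"tz":-0.006,"twist":0},{"tx":0.012,"ty":0,"tz":0,"twist":0},{"tx":0.012,"ty":0,"tz":0,"twist":0},{"tx":0.011,"ty":0,"tz":0.005,"twist":0},{"tx":0.011,"ty":0,"tz":0.006,"twist":0},{"tx":0.009,"ty":0,"tz":0.008,"twist":0},{"tx":0.008,"ty":0,"tz":0.009,"twist":0}]'

```text
clock: 7.15
position: [0.5167, -0.1922, 0.0939]
ee_rot: [-2.539, -1.85, -0.001]
force: [1.1, -0.2, 2.4]
width: 0.006
gripper_force: 0.9
```

Request:
move_arm --motion '[{"tx":0.006,"ty":0,"tz":0.011,"twist":0},{"tx":0.005,"ty":0,"tz":0.011,"twist":0},{"tx":0.003,"ty":0,"tz":0.011,"twist":0},{"tx":0.002,"ty":0,"tz":0.01,"twist":0},{"tx":0,"ty":0,"tz":0,"twist":0}]'

```text
clock: 7.65
position: [0.5201, -0.1776, 0.0501]
ee_rot: [-2.538, -1.848, 0.003]
force: [0.0, 1.0, -0.1]
width: 0.005
gripper_force: 0.0
```

Request:
move_arm --motion '[{"tx":0,"ty":0,"tz":0.003,"twist":0},{"tx":0,"ty":0,"tz":0.003,"twist":0},{"tx":0,"ty":0,"tz":0,"twist":0}]'

```text
clock: 7.95
position: [0.5209, -0.1784, 0.0463]
ee_rot: [-2.54, -1.848, -0.001]
force: [-2.7, 1.5, 6.3]
width: 0.005
gripper_force: 3.3
```

Run:
```python
from fit import *
q=np.load("q.npy");q[4]=0
a=[]
overlay("side",q,"p1");overlay("top",q,"p2")
h=np.hstack([cv2.resize(cv2.imread(f"pics/{n}.png")[100:520,100:640],(400,311)) for n in("p1","p2")]);cv2.imwrite("pics/p12.png",h)
print(arm.observe()["force"],arm.observe()["position"])
```

```text
[-3.74734289  1.30083484  7.71475066] [ 0.52089722 -0.17840262  0.04632149]
```

View pics/p12.png

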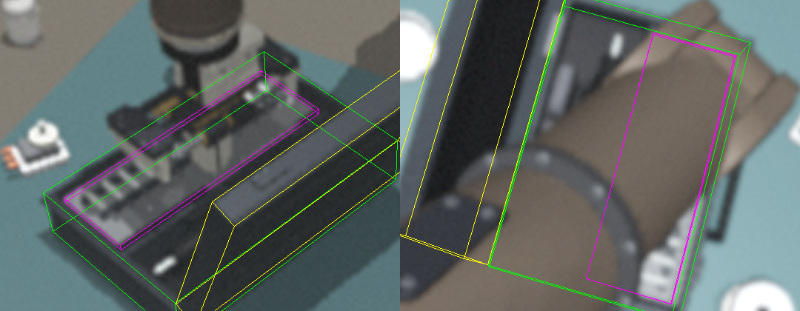

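The side view shows the panel lying flat, with its bits on top, inside the magenta outline. I'll press it once more, then rise over the lid and go behind it.

Request:
move_arm --motion '[{"tx":0,"ty":0,"tz":0.003,"twist":0},{"tx":0,"ty":0,"tz":0,"twist":0},{"tx":0,"ty":0,"tz":0,"twist":0},{"tx":0,"ty":0,"tz":-0.02,"twist":0},{"tx":0,"ty":0,"tz":-0.04,"twist":0},{"tx":0,"ty":0,"tz":-0.045,"twist":0},{"tx":0,"ty":0,"tz":-0.045,"twist":0},{"tx":0,"ty":0,"tz":-0.045,"twist":0},{"tx":0,"ty":0,"tz":-0.045,"twist":0},{"tx":0,"ty":0,"tz":-0.045,"twist":0},{"tx":0,"ty":0,"tz":-0.035,"twist":0},{"tx":0,"ty":0,"tz":0,"twist":0}]'

```text
clock: 9.25
position: [0.5226, -0.1797, 0.3674]
ee_rot: [2.536, 1.845, 0.009]
force: [0.3, -0.3, -0.6]
width: 0.001
gripper_force: 0.0
```

Request:
move_arm --motion '[{"tx":0.036,"ty":0,"tz":0,"twist":0},{"tx":0.036,"ty":0,"tz":0,"twist":0},{"tx":0.036,"ty":0,"tz":0,"twist":0},{"tx":0.036,"ty":0,"tz":0,"twist":0},{"tx":0.036,"ty":0,"tz":0,"twist":0},{"tx":0.036,"ty":0,"tz":0,"twist":0},{"tx":0.039,"ty":0,"tz":0,"twist":0},{"tx":0,"ty":0,"tz":0,"twist":0}]'

```text
clock: 10.05
position: [0.6001, 0.0718, 0.3606]
ee_rot: [-2.53, -1.859, 0.001]
force: [-0.7, -0.1, -0.8]
width: 0.005
gripper_force: 0.0
```

Run:
```python
from fit import *
np.set_printoptions(precision=4,suppress=True)
q=np.load("q.npy");s=arm.observe()
print(s["position"],R.from_euler('z',-q[2]).apply(np.array(s["position"])-[q[0],q[1],0]),s["force"])
arm.get_image("side");print([ (c,n,(lambda r:(r[0]["conf"],r[0]["region"].sum()) if r else None)(arm.regions_of(c,n))) for c,n in (("side","panel"),)])
q[4]=0;overlay("side",q,"b1");overlay("top",q,"b2")
h=np.hstack([cv2.resize(cv2.imread(f"pics/{n}.png"),(400,300)) for n in("b1","b2")]);cv2.imwrite("pics/b12.png",h)
```

```text
[0.6001 0.0718 0.3606] [0.     0.243  0.3606] [-0.6543 -0.0599 -0.7687]
[('side', 'panel', (0.66, np.int64(1841)))]
```

View pics/b12.png

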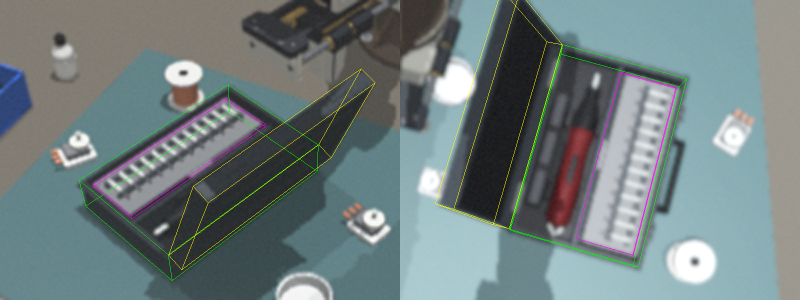

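The side view shows the panel flat, with its plate and bits on the outline, and the case has not moved. I'll go down behind the lid and swing it over in checked stages.

Request:
move_arm --motion '[{"tx":0,"ty":0,"tz":0.03,"twist":0},{"tx":0,"ty":0,"tz":0.035,"twist":0},{"tx":0,"ty":0,"tz":0.035,"twist":0},{"tx":0,"ty":0,"tz":0.035,"twist":0},{"tx":0,"ty":0,"tz":0.02,"twist":0},{"tx":-0.015,"ty":0,"tz":0,"twist":0},{"tx":-0.015,"ty":0,"tz":0,"twist":0},{"tx":-0.009,"ty":0,"tz":0,"twist":0},{"tx":0,"ty":0,"tz":0,"twist":0}]'

```text
clock: 11.15
position: [0.588, 0.0251, 0.21]
ee_rot: [2.541, 1.845, 0.006]
force: [-0.4, -0.2, -0.2]
width: 0.001
gripper_force: 0.0
```

Request:
move_arm --motion '[{"tx":-0.0137,"ty":0,"tz":-0.0057,"twist":0},{"tx":-0.0137,"ty":0,"tz":-0.0057,"twist":0},{"tx":-0.0137,"ty":0,"tz":-0.0057,"twist":0},{"tx":-0.013,"ty":0,"tz":-0.0073,"twist":0},{"tx":-0.013,"ty":0,"tz":-0.0073,"twist":0},{"tx":-0.013,"ty":0,"tz":-0.0073,"twist":0},{"tx":0,"ty":0,"tz":0,"twist":0}]'

```text
clock: 11.85
position: [0.5625, -0.0516, 0.2482]
ee_rot: [2.541, 1.844, 0.001]
force: [1.5, -0.3, -0.8]
width: 0.003
gripper_force: 0.0
```

Run:
```python
from fit import *
np.set_printoptions(precision=4,suppress=True)
q=np.load("q.npy");s=arm.observe()
print(s["position"],R.from_euler('z',-q[2]).apply(np.array(s["position"])-[q[0],q[1],0]),s["force"])
q[4]=0;q[3]=1.5;overlay("side",q,"c1");overlay("top",q,"c2")
h=np.hstack([cv2.resize(cv2.imread(f"pics/{n}.png"),(400,300)) for n in("c1","c2")]);cv2.imwrite("pics/c12.png",h)
```

```text
[ 0.5625 -0.0516  0.2482] [0.0017 0.114  0.2482] [ 1.5206 -0.3455 -0.8427]
```

View pics/c12.png

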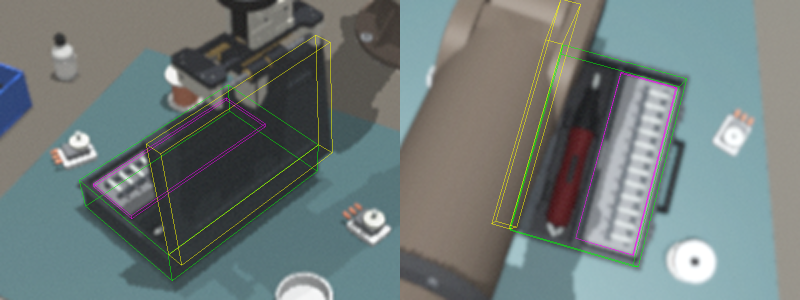

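The side view shows the lid following, now at about 1.5 rad with its outline matched. I'll continue, with the tip a little lower on the lid.

Request:
move_arm --motion '[{"tx":-0.009,"ty":0,"tz":0.004,"twist":0},{"tx":-0.009,"ty":0,"tz":0.004,"twist":0},{"tx":-0.009,"ty":0,"tz":0.003,"twist":0},{"tx":-0.012,"ty":0,"tz":0.003,"twist":0},{"tx":-0.012,"ty":0,"tz":0.003,"twist":0},{"tx":-0.012,"ty":0,"tz":0.003,"twist":0},{"tx":0,"ty":0,"tz":0,"twist":0}]'

```text
clock: 12.65
position: [0.5421, -0.1111, 0.2262]
ee_rot: [-2.542, -1.845, 0.002]
force: [0.8, -0.1, -0.1]
width: 0.004
gripper_force: 0.0
```

Request:
move_arm --motion '[{"tx":-0.0105,"ty":0,"tz":0.004,"twist":0},{"tx":-0.0105,"ty":0,"tz":0.004,"twist":0},{"tx":-0.0105,"ty":0,"tz":0.004,"twist":0},{"tx":-0.0097,"ty":0,"tz":0.007,"twist":0},{"tx":-0.0097,"ty":0,"tz":0.007,"twist":0},{"tx":-0.0097,"ty":0,"tz":0.007,"twist":0},{"tx":0,"ty":0,"tz":0,"twist":0}]'

```text
clock: 13.35
position: [0.5237, -0.168, 0.1927]
ee_rot: [-2.542, -1.846, 0.003]
force: [0.1, -0.7, 0.1]
width: 0.003
gripper_force: 0.0
```

Run:
```python
from fit import *
np.set_printoptions(precision=4,suppress=True)
q=np.load("q.npy");s=arm.observe()
print(s["position"],R.from_euler('z',-q[2]).apply(np.array(s["position"])-[q[0],q[1],0]),s["force"])
q[4]=0;q[3]=.7;overlay("side",q,"d1");overlay("top",q,"d2")
h=np.hstack([cv2.resize(cv2.imread(f"pics/{n}.png"),(400,300)) for n in("d1","d2")]);cv2.imwrite("pics/d12.png",h)
```

```text
[ 0.5237 -0.168   0.1927] [ 0.0001 -0.0087  0.1927] [ 0.1102 -0.6924  0.1072]
```

View pics/d12.png

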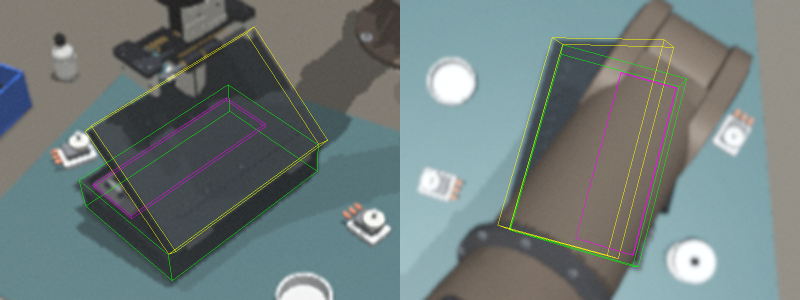

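The side view shows the lid at about 0.7 rad, with the fingertip on it near (190,75). I'll carry on down to shut.

Request:
move_arm --motion '[{"tx":-0.008,"ty":0,"tz":0.0087,"twist":0},{"tx":-0.008,"ty":0,"tz":0.0087,"twist":0},{"tx":-0.008,"ty":0,"tz":0.0087,"twist":0},{"tx":-0.0063,"ty":0,"tz":0.0103,"twist":0},{"tx":-0.0063,"ty":0,"tz":0.0103,"twist":0},{"tx":-0.0063,"ty":0,"tz":0.0103,"twist":0},{"tx":-0.004,"ty":0,"tz":0.011,"twist":0},{"tx":-0.003,"ty":0,"tz":0.011,"twist":0},{"tx":-0.002,"ty":0,"tz":0.011,"twist":0},{"tx":0,"ty":0,"tz":0,"twist":0}]'

```text
clock: 14.45
position: [0.5077, -0.2152, 0.1019]
ee_rot: [-2.538, -1.847, 0.003]
force: [-0.7, 0.2, -0.6]
width: 0.003
gripper_force: 0.0
```

Request:
move_arm --motion '[{"tx":-0.001,"ty":0,"tz":0.006,"twist":0},{"tx":0,"ty":0,"tz":0.006,"twist":0},{"tx":0,"ty":0,"tz":0.005,"twist":0},{"tx":0,"ty":0,"tz":0.002,"twist":0},{"tx":0,"ty":0,"tz":0,"twist":0},{"tx":0,"ty":0,"tz":0,"twist":0}]'

```text
clock: 15.05
position: [0.5089, -0.2168, 0.0857]
ee_rot: [2.539, 1.849, 0.002]
force: [-4.8, 0.5, 16.5]
width: 0.007
gripper_force: 8.3
```

The tip is at 85.7 mm against a firm stop, which matches the 86 mm shut height. I'll retreat and check.

Request:
move_arm --motion '[{"tx":0,"ty":0,"tz":0,"twist":0},{"tx":0,"ty":0,"tz":-0.01,"twist":0},{"tx":0,"ty":0,"tz":-0.03,"twist":0},{"tx":0,"ty":0,"tz":-0.04,"twist":0},{"tx":-0.02,"ty":0,"tz":-0.04,"twist":0},{"tx":-0.04,"ty":0,"tz":-0.04,"twist":0},{"tx":-0.04,"ty":0,"tz":-0.04,"twist":0},{"tx":-0.04,"ty":0,"tz":0,"twist":0},{"tx":0,"ty":0,"tz":0,"twist":0},{"tx":0,"ty":0,"tz":0,"twist":0}]'

```text
clock: 16.05
position: [0.468, -0.3415, 0.2754]
ee_rot: [-2.541, -1.847, -0.001]
force: [0.1, 0.9, -0.3]
width: 0.005
gripper_force: 0.0
```

Run:
```python
from fit import *
q=np.load("q.npy");q[4]=0;q[3]=0;overlay("side",q,"e1");overlay("top",q,"e2")
h=np.hstack([cv2.resize(cv2.imread(f"pics/{n}.png"),(400,300)) for n in("e1","e2")]);cv2.imwrite("pics/e12.png",h)
print(arm.observe()["position"],arm.observe()["force"])
```

```text
[ 0.4690753  -0.33964163  0.27485643] [-0.53813704  0.24937299  0.0784162 ]
```

View pics/e12.png

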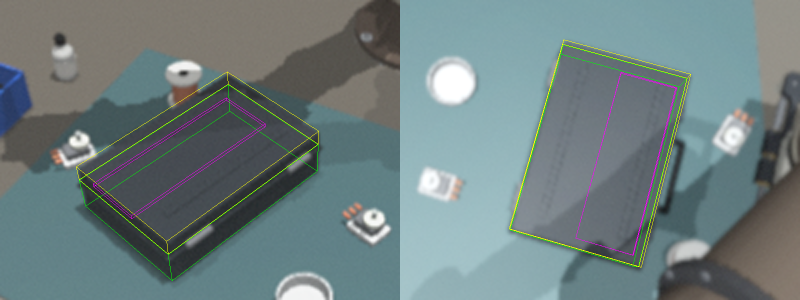

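Both views show the lid shut on the modelled outline, the case in its place and the arm clear.

```bash
python3 -c "
from cell import arm
print(arm.sign_off())"
```

```text
the job is handed in; nothing more can be done
None
```

I folded the bit panel flat, then swung the lid shut without slamming it; the last camera pictures show the case in place and the arm clear, and the job is handed in, though no verdict came back.

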